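Stack the washed bar blanks crosswise and lean the batch board on the stack

ROBOT

A 6-joint arm with a two-finger parallel gripper is mounted at the origin on the work surface. World frame = base frame: x ahead of the robot, y to its left, z up, the work surface at z = 0. Lengths are in m, angles in degrees, forces in N, time in s.
With the tool pointing down it reaches from about 0.325 to 0.85 m from the base axis. Payload 15.5 kg.
Tool frame: the origin (TCP) lies midway between the tips of the shut fingers; the grasp point (between the pads) lies 19 mm behind it; z points along the fingers, y is the line along which they close (so a half turn about z gives the same grasp; the last joint's range is limited). The gripper opens to 91 mm and grips with 3 to 60 N. Pads are 32 mm wide; open, the fingers measure 118 mm over their backs; the gripper's body (76 mm by 178 mm) begins 60 mm behind the grasp point.
Start: joints at [57.668, 28.281, 77.091, -0, 74.628, -5.472], TCP at [0.282, 0.558, 0.214] pointing down, gripper open.
Joint ranges: [-166.48, 166.48], [-47.26, 123.95], [12.59, 153.08], [-70.14, 250.14], [6.76, 159.57], [-176.63, 176.63]. Speed limits (degrees/s): [108.29, 108.29, 147.25, 172.46, 172.46, 172.46].

INTERFACE

Orientations are given as a 3x3 rotation matrix whose columns are the frame's x, y, z axes.
In Python, from bench import ctrl gives the robot as it stands. The module is installed in compiled form; this text tells all that it offers. Calls block until the motion is done:
- ctrl.goto(position, orientation): joint-space move of the TCP to a pose.
- ctrl.move_l(position, vel=0.15, ori=None, contact_N=None): straight line of the TCP; ori=None keeps the orientation; vel is the mean speed in m/s. With contact_N (N) it stops when the force on the tool has changed by that much, and returns True; else False.
- ctrl.movej(angles): joint-space move.
- ctrl.command_gripper(opening): opening from 0.0 (shut) to 1.0 (fully open); the grip force is fixed at half the most; returns when the fingers have stopped.
- ctrl.sleep(seconds).
- ctrl.ik(position, orientation): joint angles nearest the present ones, or None.
- ctrl.read_camera(name): name is "scene" or "top"; returns the picture (400x640x3 uint8, blue, green, red); there is no depth.
- ctrl.camera_params(name): a dict with "fx", "fy", "cx", "cy" (pixels), "pose" (4x4, takes a point from camera to world coordinates). Camera axes: x right, y up, looking along -z (the intrinsics and any distortion apply to the point x, -y, -z); pixel columns grow to the right and rows downward; lengths in m; the calibration is good to about 2 mm. A picture is of the moment at which its call begins. camera_params takes no time and is no camera call.
A pose or a line that the arm cannot do raises ctrl.MotionError and nothing moves.
- ctrl.sign_off(): hands the job in; it is judged then, once.
Readings, each from a call of its own:
- ctrl.current_t(): time.
- ctrl.current_q(): joint angles.
- ctrl.current_dq(): joint speeds.
- ctrl.current_effort(): joint torques, N m.
- ctrl.current_tool_pos(): TCP position.
- ctrl.current_eef_rot(): TCP orientation.
- ctrl.current_contact_force(): force on the tool from outside, world axes, zero at the start.
- ctrl.current_wrist_torque(): the same for the moment, N m.
- ctrl.current_grip_width(): opening from 0.0 (shut) to 1.0 (fully open).
- ctrl.current_grasp_force(): force on a finger pad.
Only numpy, scipy, OpenCV 4.12 (cv2) and the standard library are available. Lean on these libraries where they do the work, as an engineer would, in place of code of your own. Each camera call takes 0.05 s, during which the arm holds its last target. There are 200 camera calls.

TASK

Stack the four aluminium bars crosswise on the two wooden runners to dry: two bars lying square across the runners, then two more square across those, each bar centred and with its outer side flush with the ends of what it lies on, so that the stack is a square open crib. When the stack is complete, take the white batch board out of its slotted block and lean it against any side of the stack, standing on the bench on its bottom edge with its top slanting clearly towards the stack, about 20 to 25 degrees off upright. Leave the bottle, the carton and the pan of parts alone.

Things in the scene. Friction and masses are not known exactly. Their poses are not given: they have to be found in the camera images.
- bar0: aluminium bar, 130 long (its x) x 30 wide (its y) x 24 thick (its z) mm, about 0.25 kg, loose; origin at the centre of its underside; all four bars are alike. Starts on the slanted rack, lying up and down the slope: its x points up the slope, its y level, its z square to the slope (30 degrees off vertical)
- bar1: aluminium bar, 130 long (its x) x 30 wide (its y) x 24 thick (its z) mm, about 0.25 kg, loose; origin at the centre of its underside; all four bars are alike. Starts on the slanted rack, lying up and down the slope: its x points up the slope, its y level, its z square to the slope (30 degrees off vertical)
- bar2: aluminium bar, 130 long (its x) x 30 wide (its y) x 24 thick (its z) mm, about 0.25 kg, loose; origin at the centre of its underside; all four bars are alike. Starts flat on the bench
- bar3: aluminium bar, 130 long (its x) x 30 wide (its y) x 24 thick (its z) mm, about 0.25 kg, loose; origin at the centre of its underside; all four bars are alike. Starts flat on the bench
- base: two fixed dark wooden runners on the bench, each 130 long x 30 wide x 20 mm high, running along the base's y, their centre lines at x = -50 and +50 mm of the base (130 x 130 mm overall), joined low down by a thin strip 5 mm high; origin on the bench midway between them, z up. The first two bars lie along its x at y = +-50 mm, the next two along its y at x = +-50 mm
- rack: fixed dark steel drain rack, slanted plate 170 long (up the slope) x 190 wide mm, rising towards the rack's +x at 30 degrees from level, with a lip across its low end that the two bars rest against, its top edge 120 mm above the bench; bars lie in two lanes about 43 mm either side of its middle; origin on the bench under the plate's centre
- holder: fixed wooden block 60 (its x) x 140 (its y) x 40 mm high with an open slot 14 mm wide and 30 mm deep along its y, in which the board stands upright; origin at the centre of its underside
- board: plain white batch board, 10 thick (its x) x 120 wide (its y) x 130 mm tall (its z), 0.12 kg, loose, standing upright in the holder's slot with its underside 10 mm above the bench; origin at the centre of its bottom edge face
- bottle: clear plastic bottle, 64 diameter x 190 mm tall, loose, to be left alone; origin at the centre of its underside
- carton: small carton 60 x 90 x 65 mm high, loose, to be left alone; origin at the centre of its underside
- pan: black round pan of small steel parts, 100 diameter x 32 mm high, loose, to be left alone; origin at the centre of its underside
Not all that is in view belongs to the job. What is shaped like the bar0 but turquoise is not meant. What is shaped like the bar2 but orange is not meant.

How it is judged (in metres and radians):
On the way, in this order (a step that is already met when the one before it is completed fails the run):
1. two bars lie square across the runners (((y of bar0 in the frame of base between -0.062 and -0.038 m and x of bar0 in the frame of base between -0.012 and 0.012 m and height (world z) of bar0 between 0.015 and 0.025 m and angle between the x axis of bar0 and the x axis of base, either way round below 0.14 rad and angle between bar0's own z axis and vertical below 0.07 rad) or (y of bar1 in the frame of base between -0.062 and -0.038 m and x of bar1 in the frame of base between -0.012 and 0.012 m and height (world z) of bar1 between 0.015 and 0.025 m and angle between the x axis of bar1 and the x axis of base, either way round below 0.14 rad and angle between bar1's own z axis and vertical below 0.07 rad) or (y of bar2 in the frame of base between -0.062 and -0.038 m and x of bar2 in the frame of base between -0.012 and 0.012 m and height (world z) of bar2 between 0.015 and 0.025 m and angle between the x axis of bar2 and the x axis of base, either way round below 0.14 rad and angle between bar2's own z axis and vertical below 0.07 rad) or (y of bar3 in the frame of base between -0.062 and -0.038 m and x of bar3 in the frame of base between -0.012 and 0.012 m and height (world z) of bar3 between 0.015 and 0.025 m and angle between the x axis of bar3 and the x axis of base, either way round below 0.14 rad and angle between bar3's own z axis and vertical below 0.07 rad)) and ((y of bar0 in the frame of base between 0.038 and 0.062 m and x of bar0 in the frame of base between -0.012 and 0.012 m and height (world z) of bar0 between 0.015 and 0.025 m and angle between the x axis of bar0 and the x axis of base, either way round below 0.14 rad and angle between bar0's own z axis and vertical below 0.07 rad) or (y of bar1 in the frame of base between 0.038 and 0.062 m and x of bar1 in the frame of base between -0.012 and 0.012 m and height (world z) of bar1 between 0.015 and 0.025 m and angle between the x axis of bar1 and the x axis of base, either way round below 0.14 rad and angle between bar1's own z axis and vertical below 0.07 rad) or (y of bar2 in the frame of base between 0.038 and 0.062 m and x of bar2 in the frame of base between -0.012 and 0.012 m and height (world z) of bar2 between 0.015 and 0.025 m and angle between the x axis of bar2 and the x axis of base, either way round below 0.14 rad and angle between bar2's own z axis and vertical below 0.07 rad) or (y of bar3 in the frame of base between 0.038 and 0.062 m and x of bar3 in the frame of base between -0.012 and 0.012 m and height (world z) of bar3 between 0.015 and 0.025 m and angle between the x axis of bar3 and the x axis of base, either way round below 0.14 rad and angle between bar3's own z axis and vertical below 0.07 rad))), for 0.2 s.
2. two more bars lie square across those (all of step 1 and ((x of bar0 in the frame of base between -0.062 and -0.038 m and y of bar0 in the frame of base between -0.012 and 0.012 m and height (world z) of bar0 between 0.039 and 0.049 m and angle between the x axis of bar0 and the y axis of base, either way round below 0.14 rad and angle between bar0's own z axis and vertical below 0.07 rad) or (x of bar1 in the frame of base between -0.062 and -0.038 m and y of bar1 in the frame of base between -0.012 and 0.012 m and height (world z) of bar1 between 0.039 and 0.049 m and angle between the x axis of bar1 and the y axis of base, either way round below 0.14 rad and angle between bar1's own z axis and vertical below 0.07 rad) or (x of bar2 in the frame of base between -0.062 and -0.038 m and y of bar2 in the frame of base between -0.012 and 0.012 m and height (world z) of bar2 between 0.039 and 0.049 m and angle between the x axis of bar2 and the y axis of base, either way round below 0.14 rad and angle between bar2's own z axis and vertical below 0.07 rad) or (x of bar3 in the frame of base between -0.062 and -0.038 m and y of bar3 in the frame of base between -0.012 and 0.012 m and height (world z) of bar3 between 0.039 and 0.049 m and angle between the x axis of bar3 and the y axis of base, either way round below 0.14 rad and angle between bar3's own z axis and vertical below 0.07 rad)) and ((x of bar0 in the frame of base between 0.038 and 0.062 m and y of bar0 in the frame of base between -0.012 and 0.012 m and height (world z) of bar0 between 0.039 and 0.049 m and angle between the x axis of bar0 and the y axis of base, either way round below 0.14 rad and angle between bar0's own z axis and vertical below 0.07 rad) or (x of bar1 in the frame of base between 0.038 and 0.062 m and y of bar1 in the frame of base between -0.012 and 0.012 m and height (world z) of bar1 between 0.039 and 0.049 m and angle between the x axis of bar1 and the y axis of base, either way round below 0.14 rad and angle between bar1's own z axis and vertical below 0.07 rad) or (x of bar2 in the frame of base between 0.038 and 0.062 m and y of bar2 in the frame of base between -0.012 and 0.012 m and height (world z) of bar2 between 0.039 and 0.049 m and angle between the x axis of bar2 and the y axis of base, either way round below 0.14 rad and angle between bar2's own z axis and vertical below 0.07 rad) or (x of bar3 in the frame of base between 0.038 and 0.062 m and y of bar3 in the frame of base between -0.012 and 0.012 m and height (world z) of bar3 between 0.039 and 0.049 m and angle between the x axis of bar3 and the y axis of base, either way round below 0.14 rad and angle between bar3's own z axis and vertical below 0.07 rad))), for 0.2 s.
3. the board leans against the complete stack (all of step 2 and angle between board's own z axis and vertical between 0.17 and 0.7 rad and height (world z) of board below 0.012 m and angle between board's own y axis and vertical between 1.45 and 1.7 rad and (contact force between board and bar0 above 0.02 N or contact force between board and bar1 above 0.02 N or contact force between board and bar2 above 0.02 N or contact force between board and bar3 above 0.02 N) and contact force between board and the fingers below 0.01 N), for 0.2 s.
At the end, for the whole second after the job is handed in: Two bars flat across the runners, two flat across those, each within 12 mm and 8 degrees of its place; board let go, foot on the bench, slanting 10 to 40 degrees, resting on a bar of the stack; all at rest; bottle, carton, pan upright within 30 mm of their starts (all of step 3 and linear speed of each of bar0, bar1, bar2, bar3, board below 0.02 m/s); the robot touches nothing.
It fails at once if the bottle is pushed more than 30 mm or tipped (distance of bottle from where it was at the start of the episode above 0.03 m or angle between bottle's own z axis and vertical above 0.35 rad).
It fails at once if the carton is pushed more than 30 mm or tipped (distance of carton from where it was at the start of the episode above 0.03 m or angle between carton's own z axis and vertical above 0.35 rad).
It fails at once if the pan is pushed more than 30 mm or tipped (distance of pan from where it was at the start of the episode above 0.03 m or angle between pan's own z axis and vertical above 0.35 rad).
It also fails if it takes over 72 s, if anything falls off the work surface, if the arm or the gripper's body presses on something with over 40 N, if the wrist force passes 120 N, or if a joint passes its speed limit or range.

## Working session

There is one attempt and no reset: what is moved stays moved. The work goes in short steps, each a Python script; the robot and the scene stay as the last script left them, time stands still between calls to the robot, and variables do not carry over. Pictures are saved under pics/ and viewed, at most 10 in all, crops included, and the job is handed in when it is done.

```bash
mkdir -p pics
python3 - <<'E'
from bench import ctrl
import cv2,numpy as np
for n in("scene","top"):
    cv2.imwrite(f"pics/{n}0.png",ctrl.read_camera(n)); p=ctrl.camera_params(n); print(n,{k:(np.round(v,4).tolist()) for k,v in p.items()})
print(ctrl.current_t())
E
```

```text
scene {'fx': 417.4429, 'fy': 417.4429, 'cx': 325.8108, 'cy': 203.3525, 'pose': [[0.4679, -0.6309, 0.6189, 1.2056], [0.8838, 0.3397, -0.3218, -0.3324], [-0.0072, 0.6975, 0.7165, 0.867], [0.0, 0.0, 0.0, 1.0]]}
top {'fx': 483.6546, 'fy': 483.6546, 'cx': 311.5092, 'cy': 203.0165, 'pose': [[0.0147, 0.9898, -0.1419, 0.3618], [-0.9999, 0.0151, 0.0019, 0.0437], [0.004, 0.1418, 0.9899, 1.3261], [0.0, 0.0, 0.0, 1.0]]}
0.1
```

View pics/scene0.png

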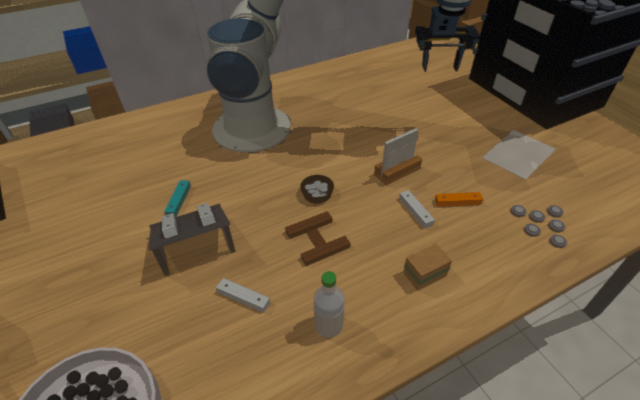

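View pics/top0.png

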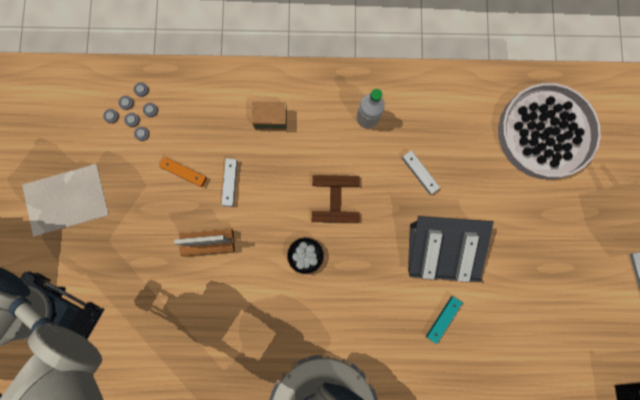

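The scene view shows the runners at (318,237), rack bars at (170,225) and (207,215), bench bars at (242,295) and (417,208), and the board at (400,150). The top view shows the same things: runners (336,199), rack bars (432,255) and (467,257), bench bars (421,172) and (230,182), board (203,240). The rack's high side faces +x.

Run:
```python
import cv2,numpy as np
s=cv2.imread("pics/scene0.png");t=cv2.imread("pics/top0.png")
def c(im,x,y,w,h,W,H): return cv2.resize(im[y:y+h,x:x+w],(W,H),interpolation=cv2.INTER_CUBIC)
# each 400x300: 100x75 crop (4x)
a=np.hstack([c(s,145,190,100,75,400,300),c(t,400,212,100,75,400,300)])
b=np.hstack([c(s,365,125,80,60,400,300),c(t,165,215,80,60,400,300)])
cv2.imwrite("pics/crop1.png",np.vstack([a,b]))
a=np.hstack([c(s,275,205,80,60,400,300),c(t,296,165,80,60,400,300)])
d=np.hstack([c(s,210,270,64,48,200,150),c(s,390,185,64,48,200,150),c(t,390,148,64,48,200,150),c(t,200,155,64,48,200,150)])
cv2.imwrite("pics/crop2.png",np.vstack([a,d]))
```

```text
(no output)
```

View pics/crop1.png

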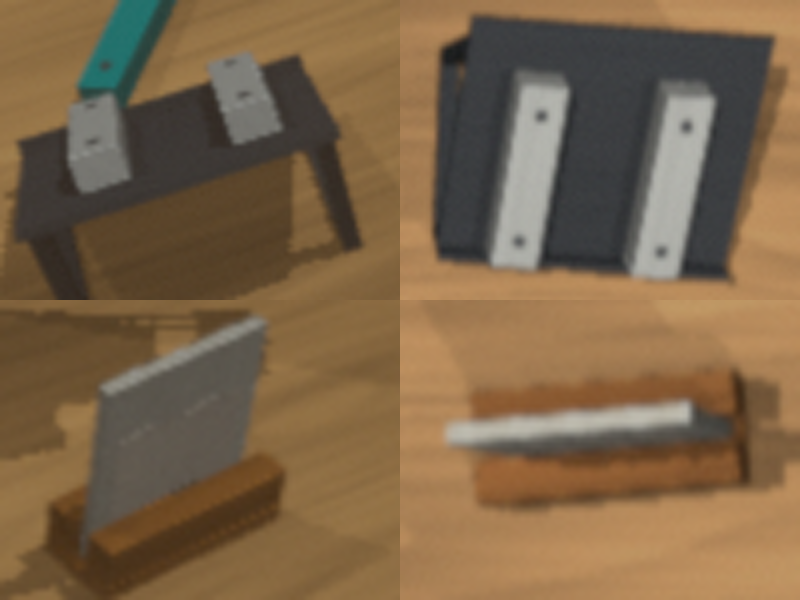

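View pics/crop2.png

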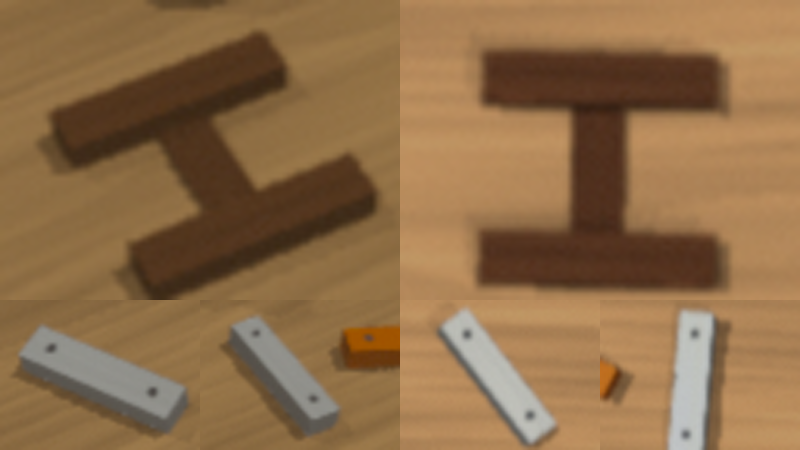

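Both holes in each bar's top face show in both views, along with the runner corners and the ends of the board's top edge. I'll triangulate them.

```bash
cat > vis.py <<'E'
import numpy as np,cv2
from bench import ctrl
P={n:ctrl.camera_params(n) for n in("scene","top")}
def ray(n,u,v):
    p=P[n];T=np.array(p["pose"]);d=np.array([(u-p["cx"])/p["fx"],-(v-p["cy"])/p["fy"],-1.])
    d=T[:3,:3]@d;return T[:3,3],d/np.linalg.norm(d)
def onz(n,u,v,z):
    o,d=ray(n,u,v);return o+d*(z-o[2])/d[2]
def tri(s,t):
    (o1,d1),(o2,d2)=ray("scene",*s),ray("top",*t)
    A=sum(np.eye(3)-np.outer(d,d) for d in(d1,d2));b=sum((np.eye(3)-np.outer(d,d))@o for o,d in((o1,d1),(o2,d2)))
    x=np.linalg.solve(A,b);gap=abs(np.cross(d1,d2)@(o1-o2))/np.linalg.norm(np.cross(d1,d2));return x,gap
def dark(im,u,v,r=3):
    "sub-pixel centre of a dark hole near (u,v)"
    g=cv2.cvtColor(im,cv2.COLOR_BGR2GRAY).astype(float);a,b=int(round(u)),int(round(v))
    w=g[b-r:b+r+1,a-r:a+r+1];k=np.clip(np.median(w)-12-w,0,None)
    Y,X=np.mgrid[b-r:b+r+1,a-r:a+r+1];return (X*k).sum()/k.sum(),(Y*k).sum()/k.sum()
E
python3 - <<'E'
from vis import *
np.set_printoptions(precision=4,suppress=True)
s=cv2.imread("pics/scene0.png");t=cv2.imread("pics/top0.png")
H={"A":[((168,225),(471.2,243.5)),((168,216.2),(465,274.7))],"B":[((205.4,213.4),(435,240.7)),((202.4,205.4),(429.5,272))],
"C":[((258.6,299.1),(411.1,158.6)),((226,285.1),(431.3,184.5))],"D":[((426,216),(230,165.3)),((407.6,195.2),(227.2,197.8))]}
for k,v in H.items():
    pts=[]
    for a,b in v:
        a2=dark(s,*a,2);b2=dark(t,*b,2);x,g=tri(a2,b2);pts.append(x);print(k,np.round(a2,1),np.round(b2,1),x,"gap",round(g,4))
    d=pts[0]-pts[1];print("  mid",(pts[0]+pts[1])/2,"len",np.linalg.norm(d),"dir",d/np.linalg.norm(d))
m=lambda o,k,x,y:((x+.5)/k-.5+o[0],(y+.5)/k-.5+o[1])
# runner top faces: corners (far-left,far-right ends in y) in scene/top crops
S=(275,205);T=(296,165)
for nm,sc,tp in(("lo x,-y",(50,115),(318,236)),("lo x,+y",(265,33),(80,231)),("hi x,-y",(130,245),(318,108)),("hi x,+y",(352,155),(82,104))):
    x,g=tri(m(S,5,*sc),m(T,5,*tp));print("base",nm,"low-x top corner",x,round(g,4), "top@.02",onz("top",*m(T,5,*tp),.02))
for tp in((80,231),(318,236),(318,288),(78,285),(83,50),(318,55),(318,108),(82,104)): print(onz("top",*m(T,5,*tp),.02)[:2])
S=(365,125);T=(165,215)
for sc,tp in(((105,87),(46,134)),((265,20),(291,112))):pass
print("board -x? ends",tri(m(S,5,105,87),m(T,5,291,112)),tri(m(S,5,265,20),m(T,5,46,134)))
print("bottle",onz("top",369,122,.0),"pan",onz("top",305,256,.02),"carton",onz("top",270,115,.05))
E
```

```text
A [167.7 225. ] [471.2 243.2] [ 0.4396 -0.3617  0.1138] gap 0.0029
A [167.  214.4] [464.8 274.5] [ 0.3617 -0.3562  0.0742] gap 0.0032
  mid [ 0.4007 -0.359   0.094 ] len 0.08762107540573326 dir [ 0.8895 -0.0631  0.4525]
B [205.4 213.2] [434.9 240.6] [ 0.4449 -0.2705  0.114 ] gap 0.0025
B [202.1 205.1] [429.3 271.9] [ 0.3669 -0.2661  0.0693] gap 0.0029
  mid [ 0.4059 -0.2683  0.0917] len 0.0899809801419149 dir [ 0.8666 -0.0493  0.4965]
C [258.3 298.9] [411.  158.5] [ 0.6762 -0.2333  0.0235] gap 0.0036
C [226. 285.] [431.1 184.4] [ 0.6044 -0.2873  0.0236] gap 0.0033
  mid [ 0.6403 -0.2603  0.0236] len 0.08979879308496719 dir [ 0.7989  0.6015 -0.0004]
D [425.8 216.1] [229.9 165.3] [0.6494 0.2662 0.0225] gap 0.0025
D [407.5 195.2] [227.  197.6] [0.5592 0.2701 0.0228] gap 0.0033
  mid [0.6043 0.2682 0.0226] len 0.09026952855525747 dir [ 0.9991 -0.0433 -0.0033]
base lo x,-y low-x top corner [ 0.522  -0.0924  0.0413] 0.012 top@.02 [ 0.5269 -0.089   0.02  ]
base lo x,+y low-x top corner [0.5224 0.035  0.0403] 0.0124 top@.02 [0.5276 0.0406 0.02  ]
base hi x,-y low-x top corner [ 0.5981 -0.0899  0.0159] 0.0011 top@.02 [ 0.5976 -0.089   0.02  ]
base hi x,+y low-x top corner [0.5987 0.0401 0.0141] 0.001 top@.02 [0.5978 0.0405 0.02  ]
[0.5276 0.0406]
[ 0.5269 -0.089 ]
[ 0.4984 -0.089 ]
[0.4981 0.0412]
[0.628  0.0404]
[ 0.6272 -0.0889]
[ 0.5976 -0.089 ]
[0.5978 0.0405]
board -x? ends (array([0.4441, 0.257 , 0.1403]), np.float64(0.001145802986938201)) (array([0.4319, 0.3775, 0.1373]), np.float64(0.0003277774608755328))
bottle [ 0.7867 -0.1187  0.    ] pan [0.405  0.0565 0.02  ] carton [0.7862 0.1583 0.05  ]
```

Measurements check out: bar hole spacing is 90 mm, bench bar tops are at 23 mm, the rack slope is 27–30°, the board top is at 139 mm, and the base is 130 x 130 mm centred at (0.563, -0.024) with yaw near 0. I'll move bar D first, as a trial.

```bash
cat > rob.py <<'E'
import numpy as np
from bench import ctrl
BASE=np.array([.5628,-.0243])
def ori(d,n,pos):
    "tool z = -n, tool x along +-d, whichever turn is nearer"
    n=np.array(n,float);n/=np.linalg.norm(n);d=np.array(d,float);d-=n*(d@n);d/=np.linalg.norm(d)
    q=np.array(ctrl.current_q());best=None
    for s in(1,-1):
        R=np.column_stack([s*d,np.cross(-n,s*d),-n]);j=ctrl.ik(pos,R)
        if j is not None:
            c=np.abs(np.array(j)-q).max()
            if best is None or c<best[0]:best=(c,R)
    return best[1]
def pick(top,d,n=(0,0,1),depth=.020,away=.07,opening=.65):
    top=np.array(top);n=np.array(n,float);n/=np.linalg.norm(n)
    hi=top+n*away;R=ori(d,n,hi)
    ctrl.goto(hi,R);ctrl.command_gripper(opening)
    hit=ctrl.move_l(top-n*depth,vel=.12,contact_N=8)
    ctrl.command_gripper(0.0)
    print("pick hit",hit,"tcp",np.round(ctrl.current_tool_pos(),4),"width mm",round(ctrl.current_grip_width()*91,1),"F",round(ctrl.current_grasp_force(),1))
    ctrl.move_l(top+n*away,vel=.2)
def place(xy,zs,d,h=.004,up=.06):
    hi=np.array([*xy,zs+h+up]);R=ori(d,(0,0,1),hi)
    print("still held",round(ctrl.current_grip_width()*91,1))
    ctrl.goto(hi,R)
    ctrl.move_l([*xy,zs+h+.012],vel=.15)
    hit=ctrl.move_l([*xy,zs+h-.004],vel=.04,contact_N=5)
    print("place hit",hit,"tcp",np.round(ctrl.current_tool_pos(),4))
    ctrl.command_gripper(.55);ctrl.move_l([*xy,zs+h+.09],vel=.2);print("t",round(ctrl.current_t(),2))
E
python3 - <<'E'
from rob import *
print(ctrl.current_t())
pick([.6043,.2682,.0236],[.999,-.043,0])
print(ctrl.current_t())
place(BASE+[0,.05],.020,[1,0,0])
from vis import *
cv2.imwrite("pics/top1.png",ctrl.read_camera("top"))
E
```

```text
0.1
pick hit False tcp [0.6044 0.2681 0.0039] width mm 29.5 F 30.0
4.4667
still held 30.2
place hit True tcp [0.5633 0.0258 0.0228]
t 7.4
```

Run:
```python
from rob import *
n=(-.5,.03,.866)
pick([.406,-.269,.0905],[.8649,-.05,.4993],n)
place(BASE+[0,-.05],.020,[1,0,0])
from vis import *
s=ctrl.read_camera("scene");t=ctrl.read_camera("top")
cv2.imwrite("pics/s2.png",s);cv2.imwrite("pics/t2.png",t)
c=lambda im,x,y:cv2.resize(im[y:y+75,x:x+100],(400,300),interpolation=cv2.INTER_CUBIC)
cv2.imwrite("pics/crop3.png",np.hstack([c(s,270,195),c(t,286,160)]))
```

```text
pick hit False tcp [ 0.416  -0.2698  0.0734] width mm 29.9 F 30.0
still held 29.9
place hit True tcp [ 0.563  -0.0744  0.0216]
t 14.83
```

View pics/crop3.png

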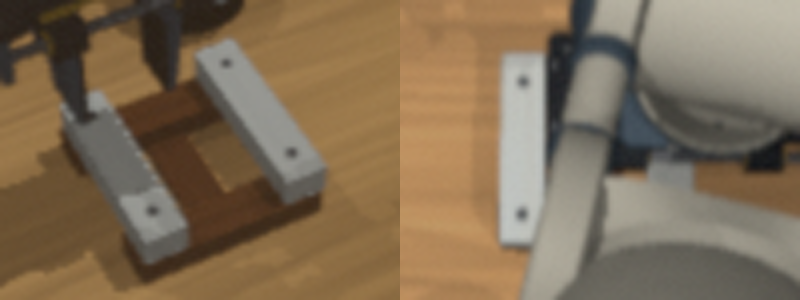

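The picture shows both bars across the runners. The right bar's holes are at scene (342,233) and (326,210), and the left bar's near hole is at (308,247). I'll compute the positions from these before building the second layer.

Run:
```python
from rob import *
from vis import *
s=cv2.imread("pics/s2.png");t=cv2.imread("pics/t2.png")
for u in((342.3,232.8),(326,210.3),(307.6,247)):
    p=dark(s,*u,2);print("scene",np.round(onz("scene",*p,.044),4))
for u in((316.6,179.9),(316,213.2)):
    p=dark(t,*u,2);print("top",np.round(onz("top",*p,.044),4))
print(np.round(onz("scene",258.3,298.9,.024),4))
```

```text
scene [0.6082 0.0256 0.044 ]
scene [0.5185 0.0254 0.044 ]
scene [ 0.6085 -0.074   0.044 ]
top [0.6086 0.029  0.044 ]
top [0.5187 0.0287 0.044 ]
[ 0.6755 -0.235   0.024 ]
```

The bars are within about 2–3 mm of their places. Next come C and A for the second layer.

Run:
```python
from rob import *
B2=BASE+[.0004,-.0012]
pick([.6403,-.2610,.0238],[.7989,.6015,0])
place(B2+[.05,0],.044,[0,1,0])
pick([.4008,-.361,.0915],[.8649,-.05,.4993],(-.5,.03,.866))
place(B2+[-.05,0],.044,[0,1,0])
ctrl.goto([.50,.22,.22],ctrl.current_eef_rot())
from vis import *
s=ctrl.read_camera("scene");t=ctrl.read_camera("top")
cv2.imwrite("pics/s3.png",s);cv2.imwrite("pics/t3.png",t)
c=lambda im,x,y:cv2.resize(im[y:y+75,x:x+100],(400,300),interpolation=cv2.INTER_CUBIC)
cv2.imwrite("pics/crop4.png",np.vstack([np.hstack([c(s,270,190),c(t,286,160)]),np.hstack([c(s,355,120),c(t,155,205)])]))
```

```text
pick hit False tcp [ 0.6404 -0.261   0.0041] width mm 29.8 F 30.0
still held 30.1
place hit True tcp [ 0.6137 -0.0256  0.0473]
t 21.13
pick hit False tcp [ 0.4107 -0.3617  0.0744] width mm 29.9 F 30.0
still held 29.6
place hit True tcp [ 0.5135 -0.0256  0.0462]
t 28.67
```

View pics/crop4.png

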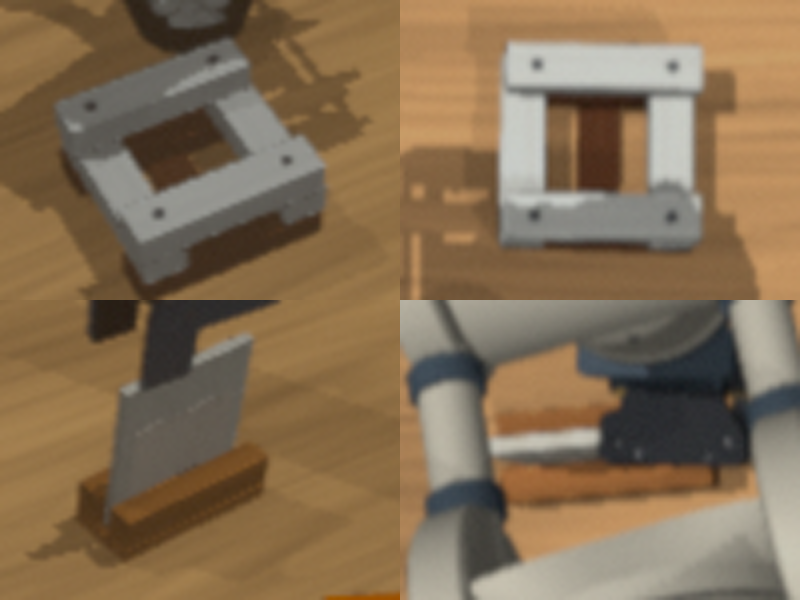

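The crib is square and flush. The top-layer holes are at scene (290,230), (342,230), (292,217) and (323,205), and the board is still upright in its block at (400,157). Next is the board.

```bash
cat >> rob.py <<'E'
def lean(edge_x,y,th=np.radians(22),L=.0995,gap=.002,zs=.068):
    u=np.array([-np.sin(th),0,np.cos(th)]);m=np.array([-np.cos(th),0,-np.sin(th)])
    c=np.array([edge_x+zs*np.tan(th)+gap,y,0]);tcp=c-.005*m+L*u
    hi=tcp+[0,0,.10];R=ori([0,1,0],u,hi)
    ctrl.goto(hi,R);ctrl.move_l(tcp+[0,0,.012],vel=.15)
    hit=ctrl.move_l(tcp-[0,0,.005],vel=.03,contact_N=3)
    print("lean hit",hit,"tcp",np.round(ctrl.current_tool_pos(),4),"want",np.round(tcp,4))
    return u
E
python3 - <<'E'
from rob import *
pick([.438,.317,.1395],[-.1007,.995,0],depth=.030,away=.11,opening=.5)
u=lean(.6287,-.020)
print("t",ctrl.current_t(),"held",ctrl.current_grip_width()*91)
from vis import *
s=ctrl.read_camera("scene");cv2.imwrite("pics/s4.png",cv2.resize(s[130:280,230:430],(800,600),interpolation=cv2.INTER_CUBIC))
E
```

```text
pick hit False tcp [0.438  0.317  0.1095] width mm 9.8 F 30.0
lean hit True tcp [ 0.6258 -0.02    0.0935] want [ 0.6255 -0.02    0.0941]
t 36.075 held 10.105971681122272
```

View pics/s4.png

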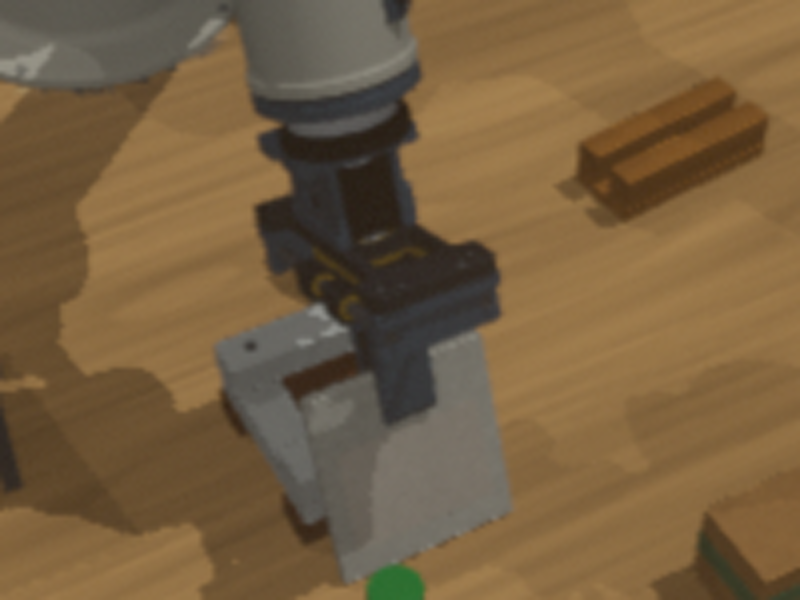

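The board is held slanted with its foot on the bench: its bottom edge runs from (343,580) to (510,512) in this picture, and the fingers are at (405,390). Bench contact came at the expected height, so I'll release it and retreat along the board.

Run:
```python
from rob import *
u=-np.array(ctrl.current_eef_rot())[:,2]
ctrl.command_gripper(.35);ctrl.sleep(.4)
ctrl.move_l(np.array(ctrl.current_tool_pos())+u*.10,vel=.1)
ctrl.goto([.45,.25,.3],ctrl.current_eef_rot());ctrl.sleep(.3)
print(ctrl.current_t(),np.round(ctrl.current_contact_force(),2))
from vis import *
s=ctrl.read_camera("scene");t=ctrl.read_camera("top");cv2.imwrite("pics/s5f.png",s);cv2.imwrite("pics/t5f.png",t)
c=lambda im,x,y:cv2.resize(im[y:y+112,x:x+100],(400,448),interpolation=cv2.INTER_CUBIC)
cv2.imwrite("pics/s5.png",np.hstack([c(s,270,185),c(t,286,130)]))
```

```text
39.7417 [-0.78  0.96  0.64]
```

View pics/s5.png

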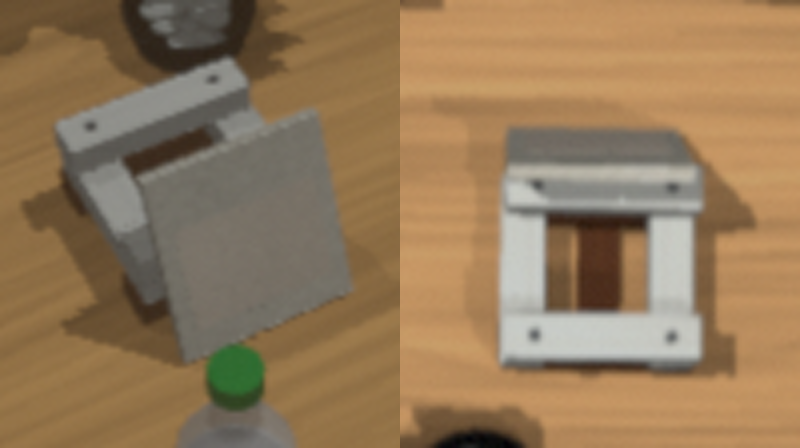

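The picture shows the board standing on the bench and leaning on the stack, with the crib intact. The face's left corners are at crop (142,183) and (185,360). I'll check the slant, then hand in.

Run:
```python
from vis import *
m=lambda x,y:((x+.5)/4-.5+270,(y+.5)/4-.5+185)
for a,b in(((142,185),(185,361)),((319,112),(351,290))):
    b=onz("scene",*m(*b),.004);f=[]
    for th in np.radians([10,14,18,20,22,24,26,30]):
        T=onz("scene",*m(*a),.004+.13*np.cos(th));f.append((round(np.degrees(th)),round(float(np.degrees(np.arctan2(b[0]-T[0],T[2]-.004))),1)))
    print(np.round(b,3),f)
ctrl.sleep(.2); ctrl.sign_off(); print(ctrl.current_t())
```

```text
[ 0.667 -0.082  0.004] [(10, 17.4), (14, 18.3), (18, 19.4), (20, 20.1), (22, 20.9), (24, 21.8), (26, 22.8), (30, 24.9)]
[0.668 0.036 0.004] [(10, 18.7), (14, 19.6), (18, 20.7), (20, 21.4), (22, 22.2), (24, 23.1), (26, 24.1), (30, 26.3)]
the job is handed in; nothing more can be done
the job is handed in; nothing more can be done
```

I stacked the four bars as a flush, square crib and leaned the board against its far (+x) side at about 20–22° with its foot on the bench; the job was handed in at about 40 s, and the judge's verdict was not shown.

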